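# Uncap the reference ball and bring it under the height gauge's probe

### The arm

A 6-joint arm with a two-finger parallel gripper is mounted at the origin on the work surface. World frame = base frame: x ahead of the robot, y to its left, z up, the work surface at z = 0. Lengths are in m, angles in rad, forces in N, time in s.
With the tool pointing down it reaches from about 0.25 to 0.8 m from the base axis. Payload 8.5 kg.
Tool frame: the origin (TCP) lies at the very end of the fingers, on their centre line; the grasp point (between the pads) lies 19 mm behind it; z points along the fingers, y is the line along which they close (so a half turn about z gives the same grasp; the last joint's range is limited). The gripper opens to 85 mm and grips with 20 to 120 N. Pads are 22 mm wide; open, the fingers measure 114 mm over their backs; the gripper's body (76 mm by 85 mm) begins 54 mm behind the grasp point. The pads swing forward as they close: fully open they stand 13 mm farther back than shut.
Start: joints at [-1.153, 0.238, -0.013, 1.319, 0, 1.571], TCP at [0.213, -0.48, 0.231] pointing down, gripper open.
Joint ranges: [-2.66, 2.66], [-1.03, 1.9], [-1.14, 1.46], [-1.82, 2.27], [-1.45, 1.34], [-3.14, 3.14]. Speed limits (rad/s): [2.22, 2.22, 2.79, 3.14, 3.14, 3.14].

### API

Orientations are given as a unit quaternion [x, y, z, w].
In Python, from station import get_state, cams, ticket gives the robot as it stands.
- The arm moves only by the tool apply_moves, never from a script. Its argument "plan" is text: rows parted by semicolons, each of 6 numbers parted by spaces: the shift along the tool's x, y, z in cm, then the turn, a rotation vector about the tool's x, y, z in degrees. A call has 1 to 12 rows; each row is the pose to reach, as a shift and turn from the pose commanded when the call began, along the tool's axes at that moment; what a row does not reach only later rows make up. A row lasts 1/12 s, in which the tool goes at most 41.7 mm and 7.16 degrees, less where a joint would pass 70% of its speed; a pose out of reach is approached as far as the arm can. A call with a gripper value outside its range is refused whole. "gripper" is the opening, from 0 (shut) to 1 (fully open), set as the call begins (left out, the last holds). The fingers move at their own pace and stop on an object; "squeeze" is the grip in N (left out, the last holds). Time passes only in rows, so rows that repeat a pose let the fingers close. It gives the time, the measured TCP pose, the force, the opening and the grip force at its end, in the units of the state.
- get_state(): the state, without advancing time (a new reading comes with each control period).
- cams.camera(name): name is "side" or "top" or "wrist"; returns the picture (480x640x3 uint8, red, green, blue); there is no depth.
- cams.get_calibration(name): a dict with "intrinsics" (3x3 intrinsics, pixels), "rvec" (rotation vector, rad) and "tvec" (3), from world to camera coordinates, as OpenCV has them. Camera axes: x right, y down, z forward; pixel columns grow to the right and rows downward; lengths in m; the calibration is good to about 2 mm. A picture is of the moment at which its call begins: read the wrist's pose just before it. get_calibration takes no time and is no camera call; for the wrist camera it gives the pose at the moment of the call.
- ticket.hand_in(): hands the job in; it is judged then, once.
The state is a dict: "time": time; "q": joint angles; "joint_vel": joint speeds; "tau": joint torques, N m; "ee_pos": TCP position; "ee_rot": TCP orientation; "ft_force": force on the tool from outside, world axes, zero at the start; "ft_torque": the same for the moment, N m; "gripper_width": opening from 0.0 (shut) to 1.0 (fully open); "gripper_force": force on a finger pad.
Only numpy, scipy, OpenCV 4.12 (cv2) and the standard library are available. Lean on these libraries where they do the work, as an engineer would, in place of code of your own. Each camera call takes 0.05 s, during which the arm holds its last target. There are 200 camera calls.

### The job

On the sliding checking fixture, unscrew the blue winged cap (counter-clockwise from above) all the way to its stop, then swing it on its hinged strap towards the robot, clear of the pot, as far as it will go. After that, slide the carriage along its rails until the white reference ball in the pot sits centred directly below the probe tip of the height gauge, and leave it standing there with the cap still swung open. Do not bump the height gauge, and leave the setting pin, gauge block and blue bin where they are.

Things in the scene. Friction and masses are not known exactly. Their poses are not given: they have to be found in the camera images.
- fixture: Aluminium base plate on the table, 160 (x) by 480 (y) mm, 30 mm high to the top of its two dark rails, blue stop bars at both ends to 38 mm. Origin: centre of its underside. Its y axis runs along the rails. It is fixed to the table.
- carriage (a joint): Travel of the carriage along the rails, 0 to 0.20 m; grows towards the fixture's -y (towards the gauge). Stiff slide, about 4 N: stays where left. A plate 150 by 220 by 15 mm, top at z = 45 mm; at 0 its centre is at y = +100 mm on the fixture. From its centre (x, y in mm): pot (0, -50), strap hinge (0, 20), push post (20, 80), low grey casting (0, -92), top at z = 59.
- strap (a joint): Swing of the steel strap about its upright hinge post: 0 = cap over the pot, 1.75 rad = stop; grows clockwise from above, taking the cap towards the fixture's -x (towards the robot). Stays where left; about 5 N at the cap moves it. Blocked by the pot's neck inside the cap until the cap is unscrewed to about 2.2 rad.
- cap (a joint): Twist of the cap: 0 = screwed tight, 2.6 rad = fully unscrewed, at its stop; it grows counter-clockwise from above. Friction 0.03 N m: about 1 N at the end of the wing bar. The cap rises 2 mm per rad. It starts at 0 to 0.5 rad.
- cap_top (a point): Centre of the top of the cap's wing bar, on the cap's axis, z = 117.5 mm when tight. x axis: along the bar (60 long, 10 wide, 18 mm high, blue with a white line). It stands on the blue cap, 45 mm across, 24 mm high, which turns in the eye of the strap, a flat steel ring 57 mm in outer diameter, z = 83 to 89 mm. The cap's axis is 70 mm from the strap's hinge axis.
- strap_pivot (a point): Top of the steel hinge boss (22 mm in diameter, top at z = 91 mm), on the strap's hinge axis.
- ball (a point): Point on the pot's axis, level with the top of its brass neck (z = 80 mm) and of the white ceramic reference ball, 16 mm in diameter, that sits in the open neck (28 mm bore, 34 mm outside; the steel pot below is 44 mm outside). Moves with the carriage.
- post_top (a point): Centre of the top of the black push post of the carriage: upright, 16 mm in diameter, black from z = 60 to 105 mm. Push it from either side or pinch it.
- gauge: Height gauge with twin steel columns, 345 mm high, fixed. Origin on the table directly below its probe tip; axes parallel to the fixture's; the foot (85 by 90 mm) and columns stand at x = 92 to 178, y = -110 to -20 mm. An L-shaped holder bar, 10 mm wide, comes at z = 140 to 152 mm from its digital head, lastly along x, to the upright stylus.
- probe_tip (a point): Lower end of the stylus: red ball 6 mm in diameter, its lowest point, at z = 92 mm (the tight cap is too tall to pass beneath it). Lies over the line along which the ball travels.
- setting_pin: Steel setting pin standing on a 44 mm foot, 75 mm tall, origin under its centre. Leave it alone.
- gauge_block: Steel block 35 by 60 by 31 mm with a blue band, origin under its centre. Leave it alone.
- parts_bin: Open blue bin 90 by 120 by 50 mm, origin under its centre. Leave it alone.

How it is judged:
By the outcome, as a careful person would: the job done as asked, in the order asked, and still so for the second after the job is handed in, with the robot touching nothing.
It also fails if it takes over 64 s, if anything falls off the work surface, if the arm or the gripper's body presses on something with over 40 N, if the wrist force passes 120 N, or if a joint passes its speed limit or range.

## Working session

There is one attempt and no reset: what is moved stays moved. The work goes in short steps, Python scripts to look and compute and a tool call to move; the robot and the scene stay as the last step left them, time stands still between calls to the robot, and variables do not carry over. Pictures are saved under pics/ and viewed, at most 10 in all, crops included, and the job is handed in when it is done.

Besides the shell and the picture viewer there is one more tool, called after "Emit:" in YAML: its name, and indented under it one key for each argument. apply_moves: Moves the arm, as the interface text tells. Its arguments: {"type":"object","properties":{"plan":{"type":"string"},"gripper":{"type":"number"},"squeeze":{"type":"number"}},"required":["plan"]}

```bash
ls; mkdir -p pics; python3 - <<'E'
from station import get_state, cams
import cv2,numpy as np
s=get_state();print(s)
ims=[]
for n in ["side","top","wrist"]:
    im=cams.camera(n);cv2.imwrite(f"pics/{n}0.png",im[:,:,::-1]);c=cams.get_calibration(n)
    R=cv2.Rodrigues(np.array(c["rvec"]))[0];print(n,c["intrinsics"],-R.T@np.array(c["tvec"]).ravel(),R[2])
E
```

```text
pics
{'time': 0.0, 'q': array([-1.15299902e+00,  2.38758007e-01, -1.42792403e-02,  1.31920398e+00,
        3.53552191e-05,  1.57079265e+00]), 'joint_vel': array([-0.000744  ,  0.00113383, -0.001916  , -0.00045775,  0.0004508 ,
       -0.00036417]), 'tau': array([ 2.47514567e-03, -5.38790381e+01,  3.46432793e+01,  1.84378558e-02,
       -1.87739215e-05,  1.37915441e-05]), 'ee_pos': array([ 0.21285263, -0.47944325,  0.23067985]), 'ee_rot': array([ 9.78259274e-01,  2.07384354e-01, -1.32528927e-04, -7.10409899e-04]), 'ft_force': array([-0.45363356, -0.12669929, -0.08322652]), 'ft_torque': array([0.04367528, 0.02171273, 0.09147765]), 'gripper_force': 0.0, 'gripper_width': 1.0006748162482586}
side [[440.87760376   0.         315.25896189]
 [  0.         440.87760376 246.22874692]
 [  0.           0.           1.        ]] [0.14000589 0.78354678 0.63868564] [ 0.32217262 -0.75763118 -0.56762647]
top [[513.95340411   0.         321.04114531]
 [  0.         513.95340411 240.41862023]
 [  0.           0.           1.        ]] [0.33659684 0.03732119 1.06732532] [ 0.12621469  0.00702234 -0.99197809]
wrist [[425.9074322    0.         318.31113539]
 [  0.         425.9074322  240.96246601]
 [  0.           0.           1.        ]] [ 0.28151738 -0.44781592  0.37351138] [-0.27150722 -0.12008769 -0.95491506]
```

View pics/top0.png

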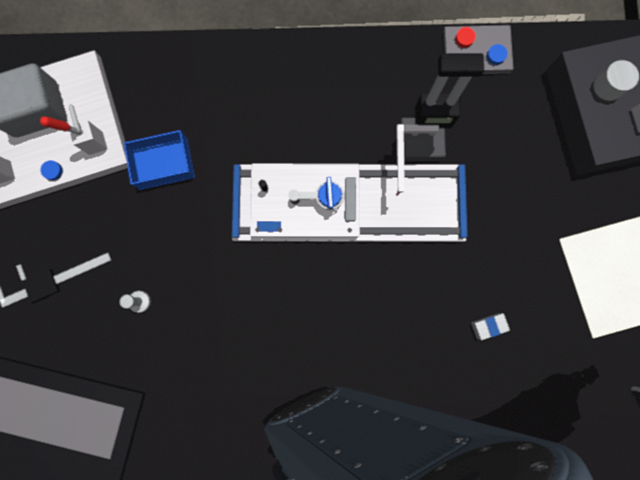

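View pics/side0.png

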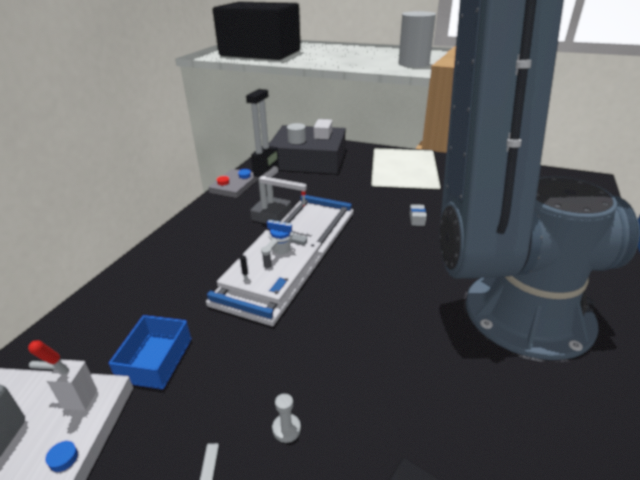

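Top view: fixture spans columns 233–467, rows 165–240 (+y is image left). Cap is at (330,193) with the bar upright in the image, hinge (294,196), post (263,186), probe stylus around (401,191). Side view: cap at (280,230), post (243,265).

```bash
cat > h.py <<'E'
import cv2,numpy as np
from station import get_state,cams
def cal(n):
    c=cams.get_calibration(n);return np.array(c["intrinsics"]),np.array(c["rvec"],float),np.array(c["tvec"],float).ravel()
def ray(c,px):
    K,r,t=c;R=cv2.Rodrigues(r)[0];d=R.T@np.linalg.inv(K)@[px[0],px[1],1];return -R.T@t,d/np.linalg.norm(d)
def plane(c,px,z):
    o,d=ray(c,px);return o+d*(z-o[2])/d[2]
def tri(c1,p1,c2,p2):
    o1,d1=ray(c1,p1);o2,d2=ray(c2,p2);s=np.linalg.lstsq(np.c_[d1,-d2],o2-o1,rcond=None)[0]
    a,b=o1+s[0]*d1,o2+s[1]*d2;return (a+b)/2,np.linalg.norm(a-b)
def proj(c,P): return cv2.projectPoints(np.array(P,float).reshape(-1,1,3),c[1],c[2],c[0],None)[0].reshape(-1,2)
def blobs(im,lo,hi,amin=15):
    m=cv2.inRange(cv2.cvtColor(im,cv2.COLOR_RGB2HSV),lo,hi);n,L,st,ce=cv2.connectedComponentsWithStats(m)
    return [(st[i],ce[i],L==i) for i in range(1,n) if st[i][4]>=amin]
BL=((100,120,60),(125,255,255))
E
python3 - <<'E'
from h import *
cv2.setUseOptimized(True)
t=cv2.imread("pics/top0.png")[:,:,::-1].copy();s=cv2.imread("pics/side0.png")[:,:,::-1].copy();ct=cal("top");cs=cal("side")
for n,im in(("top",t),("side",s)):
    for st,ce,m in blobs(im,*BL): 
        print(n,st,ce.round(1),cv2.minAreaRect(np.argwhere(m)[:,::-1].astype(np.float32)))
for st,ce,m in blobs(t,*BL):
    if st[2]<12 and st[3]>60: print("bar",plane(ct,ce,.038))
a=cv2.resize(t[150:255,220:480],None,fx=3,fy=3,interpolation=cv2.INTER_CUBIC)
b=cv2.resize(s[170:320,200:360],None,fx=3,fy=3,interpolation=cv2.INTER_CUBIC)
v=np.zeros((600,800,3),np.uint8);v[:315,:780]=a;cv2.imwrite("pics/z1.png",v[:315,:,::-1]);cv2.imwrite("pics/z2.png",b[:,:,::-1])
E
```

```text
top [487  44  20  21 323] [496.5  54. ] ((496.5000305175781, 53.99997329711914), (17.677669525146484, 20.50609588623047), 45.0)
top [ 123  129   72   61 3220] [158.5 159.5] ((157.93170166015625, 159.51463317871094), (50.98541259765625, 66.00167083740234), 77.90524291992188)
top [ 41 161  21  19 313] [ 50.9 170. ] ((50.80000305175781, 169.90000915527344), (20.124608993530273, 17.88854217529297), 26.56505012512207)
top [231 164   9  73 502] [235.3 200.6] ((235.16993713378906, 200.00341796875), (7.058588027954102, 72.10557556152344), 1.1457629203796387)
top [458 164  10  74 587] [462.4 200.6] ((462.43804931640625, 200.51756286621094), (73.15178680419922, 8.152270317077637), 88.21009063720703)
top [318 182  24  27 366] [329.4 194.5] ((329.20001220703125, 194.60000610351562), (22.360679626464844, 24.149534225463867), 26.56505012512207)
top [258 222  22  10 187] [268.4 225.9] ((268.5, 226.5), (9.0, 21.0), 90.0)
top [486 317  15  21 166] [492.4 326.8] ((492.32098388671875, 326.7795715332031), (19.52702522277832, 8.702852249145508), 67.61986541748047)
side [239 168  12  11 109] [244.3 172.6]
[... 433 characters left out ...]
 244.8] ((638.5, 244.5), (13.0, 1.0), 90.0)
side [271 278  14  13  90] [278.  284.5] ((277.743896484375, 285.19512939453125), (6.4031243324279785, 15.929723739624023), 38.65980911254883)
side [207 290  66  28 545] [239.2 304.2] ((239.07809448242188, 303.7484130859375), (68.23768615722656, 9.616507530212402), 17.241458892822266)
side [ 108  314   84   76 4185] [151.5 350.5] ((151.27865600585938, 347.3531799316406), (61.923519134521484, 82.55207061767578), 29.47589111328125)
side [ 46 441  31  31 696] [ 61.3 455.9] ((61.615379333496094, 455.9230041503906), (25.51620864868164, 32.172611236572266), 56.3099365234375)
bar [0.55303412 0.21816945 0.038     ]
bar [ 0.54348015 -0.24434871  0.038     ]
```

View pics/z1.png

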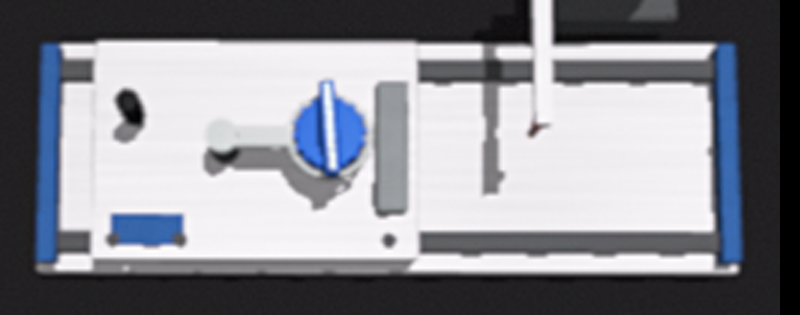

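View pics/z2.png

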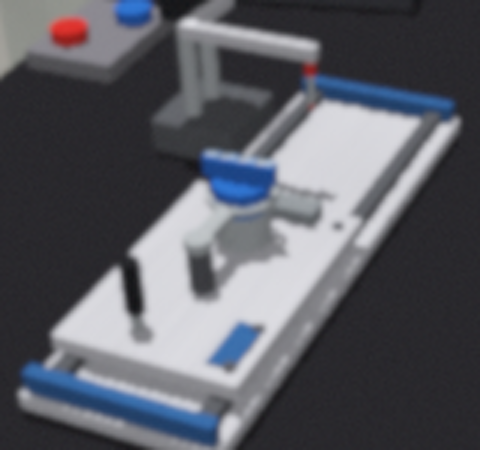

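Crops: the bar top runs from about (326,82) to (332,172) in the top crop, with the hinge boss at (221,134), post top (127,95) and probe tip (533,132). In the side crop: bar centre (239,158), boss (199,237), post (129,258), probe (311,106).

```bash
python3 - <<'E'
from h import *
ct=cal("top");cs=cal("side")
T=lambda x,y:((x+1)/3+219.67,(y+1)/3+149.67)
S=lambda x,y:((x+1)/3+199.67,(y+1)/3+169.67)
for n,a,b,z in(("bar",(329,127),(239,158),.1175),("boss",(221,134),(199,237),.091),("post",(127,95),(129,258),.105),("probe",(533,132),(311,106),.093)):
    print(n,*tri(ct,T(*a),cs,S(*b)),plane(ct,T(*a),z))
e=[plane(ct,T(*p),.1175) for p in((326,82),(332,172))];d=e[0]-e[1];print(e,np.degrees(np.arctan2(d[1],d[0])),np.linalg.norm(d))
E
```

```text
bar [0.54882342 0.02602287 0.11525763] 0.00033922362344826745 [0.54848566 0.02610912 0.1175    ]
boss [0.55075646 0.09535692 0.087329  ] 0.002637971762686339 [0.55120816 0.09563233 0.091     ]
post [0.57385615 0.15424263 0.10245977] 0.0032404728939754443 [0.57476851 0.15460359 0.105     ]
probe [ 0.5478922  -0.10580053  0.09103985] 0.001089649238893309 [ 0.54799215 -0.10534495  0.093     ]
[array([0.57747473, 0.02740968, 0.1175    ]), array([0.51971444, 0.02481833, 0.1175    ])] 2.568792166480586 0.05781839302327863
```

Emit:
apply_moves:
  plan: "0 0 -1.5 0 0 6; 0 0 -3 0 0 10"
  gripper: 0.6

```text
time: 0.32
ee_pos: [0.2127, -0.4791, 0.2607]
ee_rot: [0.993, 0.119, -0.0, -0.001]
ft_force: [-0.1, -0.5, 0.2]
gripper_width: 0.748
gripper_force: 0.0
```

```bash
python3 -c "
from station import get_state as g
s=g();print(s['q'],s['ee_pos'],s['ee_rot'])"
```

```text
[-1.15299765e+00  2.31128013e-01  5.19550904e-02  1.39435439e+00
 -1.59829663e-05  1.75029574e+00] [ 0.21269679 -0.47912926  0.26067144] [ 9.92909149e-01  1.18867810e-01 -4.09405676e-04 -1.30269750e-03]
```

Heights and the 69.5 mm boss-to-cap distance agree with the text. The wrist joint's sense is yaw = q1 − q6 + π, so I'll grasp at a yaw of about 10° to stay in range.

```bash
cat >> h.py <<'E'
def yaw(s):
    from scipy.spatial.transform import Rotation as Ro
    x=Ro.from_quat(s["ee_rot"]).as_matrix()[:,0];return np.arctan2(x[1],x[0])
def conv(x,y,z,yw):  # world target -> tool cm, deg
    s=get_state();a=yaw(s);d=np.array([x,y,z])-s["ee_pos"];c,n=np.cos(a),np.sin(a)
    return np.round([100*(c*d[0]+n*d[1]),100*(n*d[0]-c*d[1]),-100*d[2],np.degrees(a)-yw],2)
E
python3 -c "
from h import *
print(np.degrees(yaw(get_state())),conv(.40,0.0,.27,10),conv(.549,.026,.24,10))"
```

```text
13.65358187388343 [ 29.51 -42.14  -0.93   3.65] [ 44.6  -41.15   2.07   3.65]
```

Emit:
apply_moves:
  plan: "29.5 -42.1 -1 0 0 3.6;29.5 -42.1 -1 0 0 3.6;29.5 -42.1 -1 0 0 3.6;29.5 -42.1 -1 0 0 3.6;29.5 -42.1 -1 0 0 3.6;29.5 -42.1 -1 0 0 3.6;29.5 -42.1 -1 0 0 3.6;29.5 -42.1 -1 0 0 3.6;29.5 -42.1 -1 0 0 3.6;29.5 -42.1 -1 0 0 3.6;29.5 -42.1 -1 0 0 3.6;29.5 -42.1 -1 0 0 3.6"

```text
time: 1.32
ee_pos: [0.3929, -0.0112, 0.2712]
ee_rot: [0.996, 0.09, 0.0, 0.0]
ft_force: [1.3, -1.1, -0.1]
gripper_width: 0.601
gripper_force: 0.0
```

```bash
python3 -c "
from h import *
print(conv(.549,.026,.24,10),get_state()['q'])"
```

```text
[16.03 -0.86  3.12  0.34] [-2.85815038e-02 -1.63698383e-03 -1.92665796e-01  1.37928290e+00
  6.10596092e-07  2.93257874e+00]
```

Emit:
apply_moves:
  plan: "16 -0.9 3.1 0 0 0.3;16 -0.9 3.1 0 0 0.3;16 -0.9 3.1 0 0 0.3;16 -0.9 3.1 0 0 0.3;16 -0.9 3.1 0 0 0.3;16 -0.9 3.1 0 0 0.3;16 -0.9 3.1 0 0 0.3"

```text
time: 1.9
ee_pos: [0.5481, 0.0242, 0.2394]
ee_rot: [0.996, 0.088, -0.001, -0.0]
ft_force: [-0.4, -0.9, -1.1]
gripper_width: 0.599
gripper_force: 0.0
```

```bash
python3 - <<'E'
from h import *
s=get_state();print(s['ee_pos'],s['q'][5])
c=cal("wrist");im=cams.camera("wrist");cv2.imwrite("pics/w1.png",im[:,:,::-1])
print(proj(c,[[.549,.026,.1175],[.5508,.0956,.091],[.5743,.1544,.105],[.548,-.1056,.092]]).round(0))
E
```

```text
[0.54805448 0.02423122 0.23943153] 3.010322937155386
[[318. 228.]
 [219. 199.]
 [127. 152.]
 [498. 251.]]
```

View pics/w1.png

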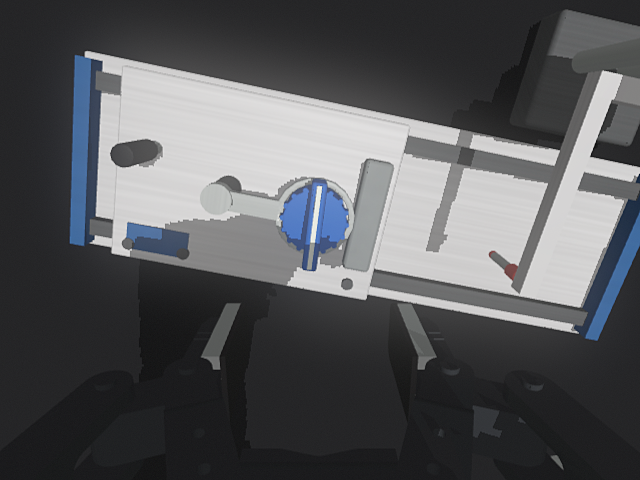

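The wrist view shows the bar from (319,182) to (310,268), with its centre near (315,225), about 1 mm from the prediction. Boss (215,197), post (122,155) and the red probe tip (512,271) are clear of the fingers.

```bash
python3 - <<'E'
from h import *
c=cal("wrist");print(plane(c,(314.7,225),.1175),conv(*plane(c,(314.7,225),.1175)[:2],.104,10))
E
```

```text
[0.55068457 0.02798867 0.1175    ] [ 0.35 -0.34 13.61  0.03]
```

Emit:
apply_moves:
  plan: "0.2 -0.2 4 0 0 0;0.2 -0.2 8 0 0 0;0.2 -0.2 11 0 0 0;0.2 -0.2 13 0 0 0;0.2 -0.2 13.6 0 0 0;0.2 -0.2 13.6 0 0 0;0.2 -0.2 13.6 0 0 0"
  gripper: 0.4

```text
time: 2.53
ee_pos: [0.5494, 0.0262, 0.1101]
ee_rot: [0.996, 0.087, 0.003, -0.0]
ft_force: [-17.8, -0.2, 47.4]
gripper_width: 0.403
gripper_force: 23.6
```

Emit:
apply_moves:
  plan: "0 0 0 0 0 0;0 0 0 0 0 0;0 0 0 0 0 0;0 0 0 0 0 0;0 0 0 0 0 0;0 0 0 0 0 0"
  gripper: 0
  squeeze: 30

```text
time: 3.03
ee_pos: [0.5525, 0.0263, 0.1114]
ee_rot: [0.996, 0.087, 0.006, 0.0]
ft_force: [-9.9, 0.6, 48.7]
gripper_width: 0.12
gripper_force: 44.9
```

The fingers were pressing on the cap disc at 48 N: their tips reach further forward as they close. I'll open slightly, raise, and grip again.

Emit:
apply_moves:
  plan: "0 0 -0.5 0 0 0;0 0 -1.1 0 0 0;0 0 -1.1 0 0 0;0 0 -1.1 0 0 0"
  gripper: 0.25

```text
time: 3.37
ee_pos: [0.5499, 0.0262, 0.1159]
ee_rot: [0.996, 0.087, 0.001, -0.0]
ft_force: [-0.1, -0.8, -0.0]
gripper_width: 0.251
gripper_force: 0.0
```

Emit:
apply_moves:
  plan: "0 0 0 0 0 0;0 0 0 0 0 0;0 0 0 0 0 0;0 0 0 0 0 0"
  gripper: 0
  squeeze: 50

```text
time: 3.7
ee_pos: [0.5497, 0.0264, 0.1149]
ee_rot: [0.996, 0.087, -0.0, 0.0]
ft_force: [-1.9, -0.7, 6.2]
gripper_width: 0.083
gripper_force: 48.4
```

```bash
python3 -c "
from h import *
s=get_state();print(s['ft_torque'],np.degrees(yaw(s)),s['ee_pos'],s['q'])"
```

```text
[-0.19056735  0.4433493   0.02039549] 10.030228191860076 [0.54973931 0.02636275 0.11490834] [ 4.80136355e-02  3.45055337e-01 -1.69574397e-01  1.05713126e+00
 -1.71048326e-04  3.01454584e+00]
```

Emit:
apply_moves:
  plan: "0 0 -0.02 0 0 -6;0 0 -0.04 0 0 -12;0 0 -0.06 0 0 -18;0 0 -0.08 0 0 -24;0 0 -0.1 0 0 -30;0 0 -0.12 0 0 -36;0 0 -0.14 0 0 -42"

```text
time: 4.28
ee_pos: [0.5497, 0.0264, 0.1163]
ee_rot: [0.898, 0.441, -0.001, -0.0]
ft_force: [-2.5, -1.2, 8.0]
gripper_width: 0.087
gripper_force: 48.5
```

```bash
python3 - <<'E'
from h import *
s=get_state();print(s['ft_force'],s['ft_torque'],np.degrees(yaw(s)),s['ee_pos'],s['q'])
im=cams.camera("wrist");cv2.imwrite("pics/w2.png",im[:,:,::-1])
E
```

```text
[-2.51170243 -1.20735146  7.96773558] [-0.07606266  0.58930202  0.02248034] 52.3269385932611 [0.54969787 0.02642281 0.11632715] [ 4.80427813e-02  3.43998929e-01 -1.67233361e-01  1.06065412e+00
 -2.13126269e-05  2.27635838e+00]
```

View pics/w2.png

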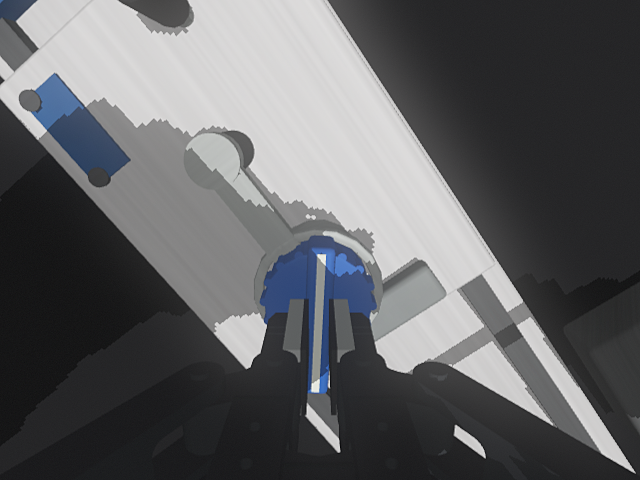

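The bar at (320,320) sits between the pads and is turning with the gripper. Continuing.

Emit:
apply_moves:
  plan: "0 0 -0.04 0 0 -7;0 0 -0.06 0 0 -14;0 0 -0.08 0 0 -21;0 0 -0.1 0 0 -28;0 0 -0.13 0 0 -35;0 0 -0.15 0 0 -42;0 0 -0.18 0 0 -49;0 0 -0.2 0 0 -56;0 0 -0.23 0 0 -63;0 0 -0.25 0 0 -70;0 0 -0.25 0 0 -70"

```text
time: 5.25
ee_pos: [0.5495, 0.0264, 0.1188]
ee_rot: [0.481, 0.877, -0.0, -0.001]
ft_force: [-3.5, -0.2, 7.8]
gripper_width: 0.086
gripper_force: 48.5
```

```bash
python3 -c "
from h import *
s=get_state();print(s['ft_torque'],np.degrees(yaw(s)),s['q'])"
```

```text
[-0.10242516  0.70693536  0.02963883] 122.48494624696379 [ 4.80731822e-02  3.42054568e-01 -1.63336643e-01  1.06685426e+00
  1.56527731e-05  1.05189977e+00]
```

Emit:
apply_moves:
  plan: "0 0 -0.02 0 0 -5;0 0 -0.04 0 0 -10;0 0 -0.05 0 0 -14;0 0 -0.05 0 0 -14"

```text
time: 5.58
ee_pos: [0.5495, 0.0264, 0.1193]
ee_rot: [0.372, 0.928, -0.0, -0.001]
ft_force: [-3.6, -1.3, 8.4]
gripper_width: 0.086
gripper_force: 48.5
```

```bash
python3 -c "
from h import *
s=get_state();print(s['ft_torque'],np.degrees(yaw(s)),s['q'][5])"
```

```text
[-0.1120153   0.76380302  0.0354379 ] 136.29035896070317 0.8109153306934365
```

Emit:
apply_moves:
  plan: "0 0 -0.02 0 0 -5;0 0 -0.03 0 0 -9;0 0 -0.03 0 0 -9"

```text
time: 5.83
ee_pos: [0.5495, 0.0264, 0.1196]
ee_rot: [0.298, 0.954, -0.0, -0.001]
ft_force: [-3.8, -0.4, 6.4]
gripper_width: 0.086
gripper_force: 48.5
```

```bash
python3 -c "
from h import *
s=get_state();print(s['ft_torque'],np.degrees(yaw(s)),s['q'][5])"
```

```text
[-0.08200242  0.74967234  0.03395826] 145.28495617931745 0.6539379828928072
```

Emit:
apply_moves:
  plan: "0 0 -0.01 0 0 -4;0 0 -0.02 0 0 -6;0 0 -0.02 0 0 -6"

```text
time: 6.08
ee_pos: [0.5495, 0.0264, 0.1198]
ee_rot: [0.249, 0.968, -0.0, -0.001]
ft_force: [-3.8, -0.9, 8.0]
gripper_width: 0.086
gripper_force: 48.5
```

```bash
python3 -c "
from h import *
s=get_state();print(s['ft_torque'],np.degrees(yaw(s)),s['q'][5])"
```

```text
[-0.11893644  0.72870035 -0.14418686] 151.15867478001283 0.5513796899851259
```

Emit:
apply_moves:
  plan: "0 0 0 0 0 -4;0 0 0 0 0 -6;0 0 0 0 0 -6"

```text
time: 6.33
ee_pos: [0.5495, 0.0264, 0.1198]
ee_rot: [0.198, 0.98, -0.0, -0.001]
ft_force: [-3.8, -0.2, 7.3]
gripper_width: 0.082
gripper_force: 55.2
```

```bash
python3 -c "
from h import *
s=get_state();print(s['ft_torque'],np.degrees(yaw(s)),s['q'][5])"
```

```text
[-0.07795745  0.75711135 -0.62865697] 157.11434669060134 0.4473832441527463
```

The stop is reached: torque rises past about 150°. I'll ease off a little and compute the swing arc about the hinge (0.551, 0.096).

```bash
cat >> h.py <<'E'
def arc(h,phis,off=0,lift=0):  # tool rigidly turned clockwise about h
    s=get_state();a=yaw(s);p=s["ee_pos"][:2]-h;c,n=np.cos(a),np.sin(a)
    for f in phis:
        r=np.radians(f);q=np.array([[np.cos(r),np.sin(r)],[-np.sin(r),np.cos(r)]])@p;d=q-p
        print(f"{100*(c*d[0]+n*d[1]):.2f} {100*(n*d[0]-c*d[1]):.2f} {lift} 0 0 {f+off}",end=";")
    print()
E
python3 -c "
from h import *
arc(np.array([.551,.096]),[0,0,6,12,18,24,30,36,42,48,54,60],5)"
```

```text
0.00 0.00 0 0 0 5;0.00 0.00 0 0 0 5;0.69 -0.23 0 0 0 11;1.40 -0.39 0 0 0 17;2.13 -0.48 0 0 0 23;2.85 -0.49 0 0 0 29;3.58 -0.42 0 0 0 35;4.29 -0.27 0 0 0 41;4.99 -0.06 0 0 0 47;5.66 0.23 0 0 0 53;6.29 0.59 0 0 0 59;6.89 1.01 0 0 0 65;
```

Emit:
apply_moves:
  plan: "0 0 0 0 0 5;0.7 -0.23 0 0 0 11;1.4 -0.39 0 0 0 17;2.13 -0.48 0 0 0 23;2.85 -0.49 0 0 0 29;2.85 -0.49 0 0 0 29"

```text
time: 6.83
ee_pos: [0.522, 0.033, 0.1201]
ee_rot: [0.44, 0.898, -0.0, 0.001]
ft_force: [1.0, -2.9, 4.1]
gripper_width: 0.082
gripper_force: 49.4
```

```bash
python3 -c "
from h import *
s=get_state();print(s['ft_force'],s['ft_torque'],np.degrees(yaw(s)),s['ee_pos'])
arc(np.array([.551,.096]),[6,12,18,24,30,36,42,48,54,60,66,70])"
```

```text
[ 1.00458092 -2.88412673  4.05811861] [-0.50766279 -0.16361096 -0.09719788] 127.74932381817081 [0.52200179 0.03295179 0.12005336]
0.66 -0.30 0 0 0 6;1.35 -0.53 0 0 0 12;2.06 -0.69 0 0 0 18;2.78 -0.77 0 0 0 24;3.51 -0.78 0 0 0 30;4.23 -0.71 0 0 0 36;4.94 -0.57 0 0 0 42;5.63 -0.35 0 0 0 48;6.30 -0.06 0 0 0 54;6.93 0.30 0 0 0 60;7.53 0.72 0 0 0 66;7.89 1.03 0 0 0 70;
```

Emit:
apply_moves:
  plan: "0.66 -0.30 0 0 0 6;1.35 -0.53 0 0 0 12;2.06 -0.69 0 0 0 18;2.78 -0.77 0 0 0 24;3.51 -0.78 0 0 0 30;4.23 -0.71 0 0 0 36;4.94 -0.57 0 0 0 42;5.63 -0.35 0 0 0 48;6.3 -0.06 0 0 0 54;6.93 0.3 0 0 0 60;7.53 0.72 0 0 0 66;7.89 1.03 0 0 0 70"

```text
time: 7.83
ee_pos: [0.4816, 0.1015, 0.1197]
ee_rot: [0.875, 0.484, -0.001, 0.0]
ft_force: [-2.1, -4.2, 4.4]
gripper_width: 0.087
gripper_force: 49.2
```

```bash
python3 -c "
from h import *
s=get_state();print(s['ft_force'],s['ft_torque'],np.degrees(yaw(s)),s['ee_pos'])
arc(np.array([.551,.096]),[2,4,6,8,10])"
```

```text
[-2.11819517 -4.24771977  4.41957998] [-1.01374615  0.2698746   0.03309471] 57.93181457897254 [0.48155655 0.1014758  0.11966943]
0.22 -0.11 0 0 0 2;0.44 -0.21 0 0 0 4;0.66 -0.30 0 0 0 6;0.89 -0.39 0 0 0 8;1.12 -0.47 0 0 0 10;
```

Emit:
apply_moves:
  plan: "0.22 -0.11 0 0 0 2;0.44 -0.21 0 0 0 4;0.66 -0.3 0 0 0 5;0.89 -0.39 0 0 0 6;1.12 -0.47 0 0 0 7;1.12 -0.47 0 0 0 7;1.12 -0.47 0 0 0 7"

```text
time: 8.42
ee_pos: [0.4818, 0.113, 0.1194]
ee_rot: [0.902, 0.432, -0.002, -0.0]
ft_force: [-6.0, -3.6, 8.4]
gripper_width: 0.085
gripper_force: 50.0
```

```bash
python3 -c "
from h import *
s=get_state();print(s['ft_force'],s['ft_torque'],np.degrees(yaw(s)),s['ee_pos'])
d=s['ee_pos'][:2]-[.551,.096];print(np.hypot(*d),90+np.degrees(np.arctan2(d[1],-d[0]))-1.2)"
```

```text
[-6.01832282 -3.62644098  8.40435903] [-0.69756461  1.29394487 -0.00540995] 51.25143770279401 [0.48182883 0.11301338 0.11944745]
0.07123275483792134 102.61821356555231
```

Emit:
apply_moves:
  plan: "0.2 -0.15 0 0 0 1;0.4 -0.3 0 0 0 2;0.4 -0.3 0 0 0 2;0.4 -0.3 0 0 0 2"

```text
time: 8.75
ee_pos: [0.4823, 0.118, 0.1195]
ee_rot: [0.909, 0.417, -0.002, -0.0]
ft_force: [-5.1, -3.7, 8.9]
gripper_width: 0.082
gripper_force: 49.7
```

```bash
python3 -c "
from h import *
s=get_state();print(s['ft_force'],s['ft_torque'],np.degrees(yaw(s)),s['ee_pos'])"
```

```text
[-5.14131966 -3.69025916  8.91555693] [-0.7227369   1.10146062 -0.02352277] 49.248560845422745 [0.48228915 0.11803492 0.11954573]
```

The cap keeps moving at about 4 N, so the strap is likely at its stop and the carriage itself is creeping. I'll release, rise and look.

Emit:
apply_moves:
  plan: "0 0 0 0 0 0;0 0 0 0 0 0;0 0 -1 0 0 0;0 0 -4 0 0 0;0 0 -8 0 0 0;0 0 -12 0 0 0;0 0 -14 0 0 0;0 0 -14 0 0 0;0 0 -14 0 0 0"
  gripper: 0.35

```text
time: 9.5
ee_pos: [0.4844, 0.1188, 0.2614]
ee_rot: [0.91, 0.415, 0.001, 0.0]
ft_force: [0.3, 0.6, -0.9]
gripper_width: 0.347
gripper_force: 0.0
```

```bash
python3 - <<'E'
from h import *
s=get_state();print(s['ft_force'],s['ee_pos'],np.degrees(yaw(s)))
c=cal("wrist");print([list(np.round(x,5)) for x in c]);im=cams.camera("wrist");t=cams.camera("top")
cv2.imwrite("pics/t3w.png",im[:,:,::-1]);cv2.imwrite("pics/t3.png",t[:,:,::-1])
a=cv2.resize(t[150:255,220:480],None,fx=3,fy=3,interpolation=cv2.INTER_CUBIC)
v=np.zeros((595,800,3),np.uint8);v[:315,:780]=a;v[315:,:373]=cv2.resize(im,(373,280));cv2.imwrite("pics/z3.png",v[:,:,::-1])
E
```

```text
[ 0.25555732  0.58660787 -0.94875637] [0.48438021 0.11883086 0.26137606] 49.09934505681127
[[array([425.90743,   0.     , 318.31114]), array([  0.     , 425.90743, 240.96247]), array([0., 0., 1.])], [np.float64(-2.67699), np.float64(0.99801), np.float64(0.14845)], [np.float64(-0.28772), np.float64(0.34219), np.float64(0.52819)]]
```

View pics/z3.png

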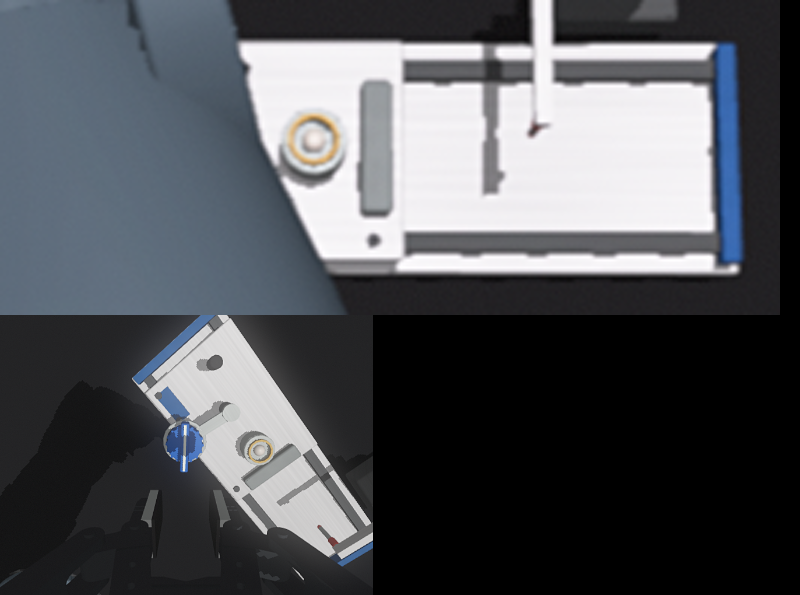

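The neck and ball are now exposed at (313,140) in the top crop. The carriage plate edge went from column 416 to 402, so the carriage slid back about 9 mm. In the wrist inset the cap (184,446) lies to the robot side of the boss (231,411).

```bash
python3 - <<'E'
from h import *
c=cal("wrist");im=cv2.imread("pics/t3w.png")[:,:,::-1].copy()
k=640/373
b=plane(c,(231*k,96*k),.091);p=plane(c,(184*k,132.5*k),.1225);d=p-b
print(b,p,np.hypot(*d[:2]),90+np.degrees(np.arctan2(d[1],-d[0]))-1.2)
ball=plane(c,(259*k,136*k),.078);post=plane(c,(216*k,46*k),.105);tip=plane(c,(334*k,226*k),.095)
print(ball,post,tip)
ct=cal("top");T=lambda x,y:((x+1)/3+219.67,(y+1)/3+149.67)
print(plane(ct,T(313,140),.078), plane(ct,T(533,132),.095))
print(conv(.5750,.165,.2,0))
E
```

```text
[0.54932109 0.11042665 0.091     ] [0.48021542 0.11961299 0.1225    ] 0.06971356892462355 96.37204363784217
[0.54569639 0.0400582  0.078     ] [0.56994637 0.16838041 0.105     ] [ 0.54723812 -0.13456358  0.095     ]
[0.54884088 0.03627834 0.078     ] [ 0.54755822 -0.1050521   0.095     ]
[ 9.52  3.89  5.92 49.08]
```

Strap angle comes out at about 96° ±2, against 100.3° at the stop. To be certain, I'll re-grip the bar and push on until the force rises.

Emit:
apply_moves:
  plan: "0 0 4 0 0 0;0 0 8 0 0 0;0 0 12 0 0 0;-0.15 0.1 13.9 0 0 0;-0.15 0.1 13.9 0 0 0;-0.15 0.1 13.9 0 0 0"

```text
time: 10.1
ee_pos: [0.4816, 0.1165, 0.119]
ee_rot: [0.91, 0.415, -0.002, -0.001]
ft_force: [-0.1, -0.4, -0.0]
gripper_width: 0.353
gripper_force: 0.0
```

Emit:
apply_moves:
  plan: "0 0 0 0 0 0;0 0 0 0 0 0;0 0 0 0 0 0;0.2 -0.16 0 0 0 1;0.4 -0.32 0 0 0 2;0.6 -0.48 0 0 0 3;0.6 -0.48 0 0 0 3;0.6 -0.48 0 0 0 3"
  gripper: 0

```text
time: 10.77
ee_pos: [0.4827, 0.1226, 0.1202]
ee_rot: [0.921, 0.39, -0.002, 0.002]
ft_force: [-2.8, -10.1, -0.2]
gripper_width: 0.084
gripper_force: 49.0
```

```bash
python3 -c "
from h import *
s=get_state();print(s['ft_force'],s['ft_torque'],np.degrees(yaw(s)),s['ee_pos'])"
```

```text
[ -2.80395561 -10.10613867  -0.15977638] [-2.11460224  0.66256237  0.03659569] 45.93076902986212 [0.48270085 0.12257665 0.12021987]
```

Emit:
apply_moves:
  plan: "0.18 -0.18 0 0 0 0;0.36 -0.35 0 0 0 0;0.36 -0.35 0 0 0 0"

```text
time: 11.02
ee_pos: [0.4826, 0.1244, 0.1201]
ee_rot: [0.921, 0.389, -0.003, 0.005]
ft_force: [-0.7, -25.9, 1.2]
gripper_width: 0.082
gripper_force: 49.3
```

```bash
python3 -c "
from h import *
s=get_state();print(s['ft_force'],s['ft_torque'],np.degrees(yaw(s)),s['ee_pos'])"
```

```text
[ -0.65148559 -25.94381559   1.16169449] [-5.7103783   0.31669679 -0.02114908] 45.82550845600754 [0.48260176 0.12441204 0.12005011]
```

Hard stop confirmed at 26 N. Now I'll back off and twist the cap CCW again to make sure it is still at its own stop.

Emit:
apply_moves:
  plan: "-0.36 0.35 0 0 0 -4;-0.36 0.35 0 0 0 -8;-0.36 0.35 0 0 0 -10;-0.36 0.35 0 0 0 -10"

```text
time: 11.35
ee_pos: [0.4827, 0.1224, 0.1203]
ee_rot: [0.883, 0.469, -0.002, 0.001]
ft_force: [-3.6, -9.2, 0.6]
gripper_width: 0.079
gripper_force: 54.3
```

```bash
python3 -c "
from h import *
s=get_state();print(s['ft_force'],s['ft_torque'],np.degrees(yaw(s)),s['ee_pos'])"
```

```text
[-3.57764342 -9.17478964  0.6220213 ] [-1.99639743  0.7340941  -0.669132  ] 55.99260176257734 [0.4827146  0.12242763 0.12033802]
```

Emit:
apply_moves:
  plan: "0 0 0 0 0 4;0 0 0 0 0 4;0 0 -1 0 0 4;0 0 -4 0 0 4;0 0 -8 0 0 4;0 0 -11 0 0 4;0 0 -11 0 0 4;0 0 -11 0 0 4"
  gripper: 0.45

```text
time: 12.02
ee_pos: [0.4852, 0.125, 0.2336]
ee_rot: [0.898, 0.439, 0.003, 0.0]
ft_force: [0.2, -0.1, -0.4]
gripper_width: 0.454
gripper_force: 0.0
```

```bash
python3 -c "
from h import *
s=get_state();print(s['ee_pos'],s['ft_force'],conv(.5745,.164,.22,50))"
```

```text
[0.48518542 0.12498677 0.23361658] [ 0.16264021 -0.05732697 -0.35769531] [8.56 4.66 1.36 2.13]
```

Emit:
apply_moves:
  plan: "4 2.2 0.7 0 0 0;8.6 4.7 1.3 0 0 0;8.6 4.7 1.3 0 0 0;8.6 4.7 1.3 0 0 0;8.6 4.7 1.3 0 0 0"

```text
time: 12.43
ee_pos: [0.5734, 0.1635, 0.2163]
ee_rot: [0.898, 0.439, -0.001, -0.0]
ft_force: [-0.7, -0.6, -0.2]
gripper_width: 0.45
gripper_force: 0.0
```

```bash
python3 - <<'E'
from h import *
s=get_state();print(s['ee_pos'],np.degrees(yaw(s)))
c=cal("wrist");print(proj(c,[[.5745,.164,.105]]));im=cams.camera("wrist");cv2.imwrite("pics/w4.png",im[:,:,::-1])
E
```

```text
[0.57343449 0.16352676 0.2163333 ] 52.10795679661332
[[321.30925    234.71526881]]
```

View pics/w4.png

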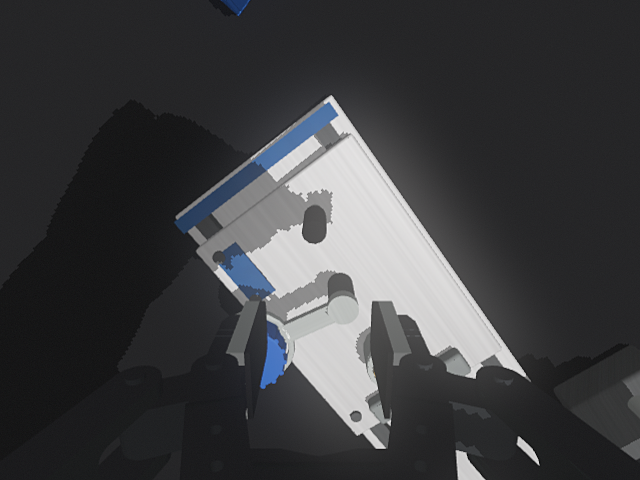

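Post top is at (314,232), about 2 mm left of the prediction, and nothing lies under the fingers. The cap is at left under the finger in view, but well clear on the ground plan. Descending to pinch.

Emit:
apply_moves:
  plan: "0.1 -0.15 4 0 0 0;0.1 -0.15 8 0 0 0;0.1 -0.15 11.5 0 0 0;0.1 -0.15 13 0 0 0;0.1 -0.15 13 0 0 0;0.1 -0.15 13 0 0 0"

```text
time: 12.98
ee_pos: [0.572, 0.1647, 0.0882]
ee_rot: [0.899, 0.439, -0.001, -0.0]
ft_force: [0.8, 0.4, 0.5]
gripper_width: 0.454
gripper_force: 0.0
```

Emit:
apply_moves:
  plan: "0 0 0 0 0 0;0 0 0 0 0 0;0 0 0 0 0 0;0 0 0 0 0 0"
  gripper: 0
  squeeze: 60

```text
time: 13.32
ee_pos: [0.5724, 0.1656, 0.0902]
ee_rot: [0.899, 0.439, 0.0, -0.001]
ft_force: [-7.9, 1.1, 7.8]
gripper_width: 0.151
gripper_force: 58.5
```

```bash
python3 - <<'E'
from h import *
s=get_state();p=s['ee_pos'];print(p,s['ft_force'])
im=cams.camera("top");cv2.imwrite("pics/t5.png",im[:,:,::-1])
ct=cal("top")
m=cv2.inRange(cv2.cvtColor(im,cv2.COLOR_RGB2HSV),(12,70,80),(28,255,255));m[:150]=0;m[255:]=0
pts=np.argwhere(m[:,220:480])[:,::-1]+[220,0];e=cv2.minEnclosingCircle(pts.astype(np.float32));print("brass",len(pts),e,cv2.fitEllipse(pts.astype(np.float32)),plane(ct,e[0],.080))
m=cv2.inRange(cv2.cvtColor(im,cv2.COLOR_RGB2HSV),(0,90,40),(10,255,255))|cv2.inRange(cv2.cvtColor(im,cv2.COLOR_RGB2HSV),(170,90,40),(180,255,255))
r=np.argwhere(m[150:255,220:480])[:,::-1]+[220,150];print("red",len(r),r.tolist())
y=-.106+.130
print(conv(.5745-.0026,y+.02,p[2],np.degrees(yaw(s))))
E
```

```text
[0.57242519 0.16556171 0.09019079] [-7.88712887  1.11897917  7.82708886]
brass 80 ((324.76190185546875, 196.1904754638672), 8.524444580078125) ((324.8949890136719, 196.02224731445312), (15.202006340026855, 15.721097946166992), 116.39655303955078) [0.54935146 0.03542981 0.08      ]
red 1 [[398, 192]]
[-9.62  7.43 -0.   -0.  ]
```

The pinch is good: TCP to ball is 0.130 m along y, as it must be. Sliding by about 141 mm.

Emit:
apply_moves:
  plan: "-0.7 0.5 0 0 0 0;-2.1 1.55 0 0 0 0;-3.5 2.6 0 0 0 0;-4.9 3.65 0 0 0 0;-6.3 4.7 0 0 0 0;-7.7 5.75 0 0 0 0;-9.1 6.8 0 0 0 0;-10.3 7.7 0 0 0 0;-11 8.2 0 0 0 0;-11.3 8.43 0 0 0 0;-11.3 8.43 0 0 0 0;-11.3 8.43 0 0 0 0"

```text
time: 14.37
ee_pos: [0.5693, 0.0232, 0.0902]
ee_rot: [0.899, 0.438, -0.0, 0.0]
ft_force: [-8.3, -3.9, 9.9]
gripper_width: 0.155
gripper_force: 59.2
```

```bash
python3 - <<'E'
from h import *
s=get_state();p=s['ee_pos'];print(p,s['ft_force'],np.degrees(yaw(s)))
c=cal("wrist");w=cams.camera("wrist");t=cams.camera("top");sd=cams.camera("side")
v=np.zeros((600,800,3),np.uint8)
v[:300,:400]=cv2.resize(w,(400,300));v[:300,400:]=cv2.resize(t[165:225,360:440],(400,300),interpolation=cv2.INTER_CUBIC)
v[300:,:400]=cv2.resize(sd[175:235,265:345],(400,300),interpolation=cv2.INTER_CUBIC)
cv2.imwrite("pics/z6.png",v[:,:,::-1])
for n,i in(("w",w),("t6",t),("s6",sd)):cv2.imwrite(f"pics/{n}.png",i[:,:,::-1])
E
```

```text
[0.56930357 0.02322193 0.09016672] [-8.25078746 -3.89745707  9.88593105] 51.98582917503137
```

View pics/z6.png

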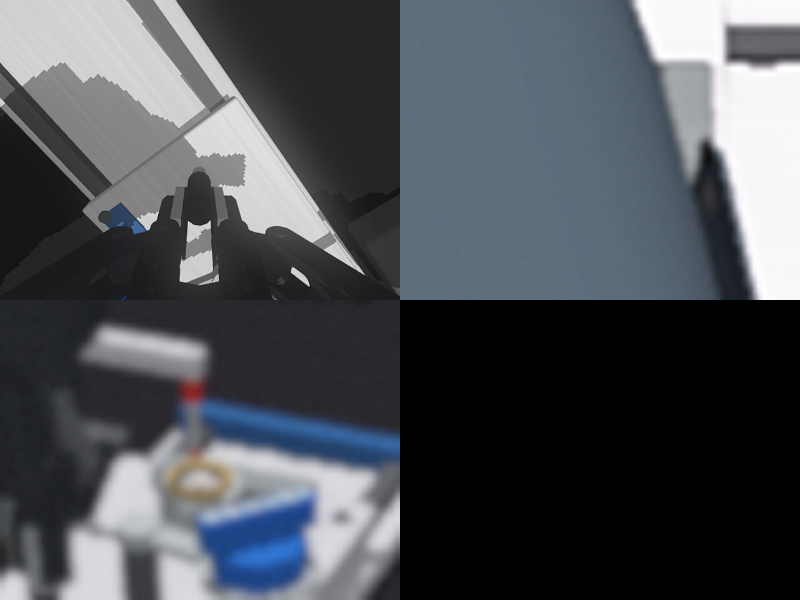

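In the side crop the tip (196,455) is over the neck (199,480), so it is close. I'll release, rise and measure tip and ball from above with the wrist camera.

Emit:
apply_moves:
  plan: "0 0 0 0 0 0;0 0 0 0 0 0;0 0 0 0 0 0;0 0 -4 0 0 0;0 0 -8 0 0 0;0 0 -12 0 0 0;0 0 -16 0 0 0;0 0 -18 0 0 0;0 0 -18 0 0 0"
  gripper: 0.4

```text
time: 15.27
ee_pos: [0.5723, 0.0243, 0.2739]
ee_rot: [0.899, 0.439, 0.004, 0.002]
ft_force: [0.0, -0.6, 0.0]
gripper_width: 0.404
gripper_force: 0.0
```

```bash
python3 -c "
from h import *
s=get_state();print(s['ee_pos'],s['ft_force'],conv(.53,-.04,.27,52),conv(.53,-.04,.27,180))"
```

```text
[0.57234071 0.02434575 0.27387463] [ 0.04705254 -0.5957652   0.0104463 ] [-7.68  0.62  0.39  0.05] [  -7.68    0.62    0.39 -127.95]
```

Emit:
apply_moves:
  plan: "0 0 0 0 0 -7;0 0 0 0 0 -14;0 0 0 0 0 -21;0 0 0 0 0 -28;0 0 0 0 0 -35;0 0 0 0 0 -42;-1 0.1 0 0 0 -49;-2 0.2 0 0 0 -56;-3 0.3 0 0 0 -63;-4 0.3 0 0 0 -70;-5 0.4 0 0 0 -77;-6 0.5 0 0 0 -84"

```text
time: 16.27
ee_pos: [0.5369, -0.0265, 0.2676]
ee_rot: [0.371, 0.928, 0.0, -0.0]
ft_force: [-0.7, -0.0, 0.2]
gripper_width: 0.399
gripper_force: 0.0
```

```bash
python3 -c "
from h import *
s=get_state();print(s['ee_pos'],np.degrees(yaw(s)),conv(.53,-.04,.27,180))"
```

```text
[ 0.53689638 -0.02647851  0.26757371] 136.39883479913854 [ -0.43  -1.45  -0.24 -43.6 ]
```

Emit:
apply_moves:
  plan: "-0.2 -0.7 0 0 0 -7;-0.4 -1.4 -0.2 0 0 -14;-0.4 -1.4 -0.2 0 0 -21;-0.4 -1.4 -0.2 0 0 -28;-0.4 -1.4 -0.2 0 0 -35;-0.4 -1.4 -0.2 0 0 -42;-0.4 -1.4 -0.2 0 0 -43.6;-0.4 -1.4 -0.2 0 0 -43.6;-0.4 -1.4 -0.2 0 0 -43.6"

```text
time: 17.02
ee_pos: [0.5303, -0.039, 0.2697]
ee_rot: [0.004, 1.0, 0.0, -0.0]
ft_force: [0.0, -0.5, 0.9]
gripper_width: 0.402
gripper_force: 0.0
```

```bash
python3 - <<'E'
from h import *
c=cal("wrist");w=cams.camera("wrist");s=get_state();print(s['ee_pos'],np.degrees(yaw(s)),c[1:])
cv2.imwrite("pics/w7.png",w[:,:,::-1])
print(proj(c,[[.548,-.1055,.095],[.547,-.1055,.08]]))
hsv=cv2.cvtColor(w,cv2.COLOR_RGB2HSV)
m=cv2.inRange(hsv,(12,70,60),(28,255,255));n,L,st,ce=cv2.connectedComponentsWithStats(m);print([(st[i].tolist(),ce[i].round(1)) for i in range(1,n) if st[i][4]>20])
m=cv2.inRange(hsv,(0,90,40),(9,255,255))|cv2.inRange(hsv,(170,90,40),(180,255,255));n,L,st,ce=cv2.connectedComponentsWithStats(m);print([(st[i].tolist(),ce[i].round(1)) for i in range(1,n) if st[i][4]>5])
E
```

```text
[ 0.53031054 -0.03902001  0.26973201] 179.55066001669516 (array([-2.06694853, -2.05194965, -0.30881296]), array([ 0.0341892 , -0.55598743,  0.25986593]))
[[231.70752135 236.2699374 ]
 [235.23512059 229.81970664]]
[([216, 208, 41, 40, 358], array([236.3, 225.4]))]
[([224, 240, 12, 11, 43], array([230.6, 243.5]))]
```

View pics/w7.png

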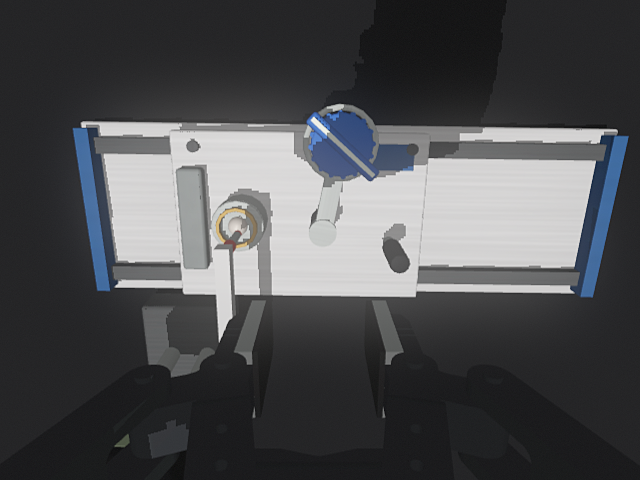

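The wrist view shows the cap still swung open at (340,145), brass ring centred near (236,228), and the red collar at (230,244) under the holder end with the stylus pointing to the ball. I have no viewings left, so I'll find the tip numerically.

```bash
python3 - <<'E'
from h import *
w=cv2.imread("pics/w7.png").astype(int)
print("R-G");print(w[218:250,224:250,2]-w[218:250,224:250,1])
print("G");print(w[218:250,224:250,1])
E
```

```text
R-G
[[-4 -3 -3 -3 -3 -3 -3 -2  3  6  5  5  5  6  5  5  5  5  1 -2 -2 -3 -2 -2
  -2  6]
 [-3 -3 -2 -2 -3 -3 -2  3  6  5  5  6  5  5  5  6  6  5  5  3  2  0 -2 -1
  -3 -1]
 [-2 -2 -2 -3 -3 -4  4  6  5  6  6  5  6  5  5  5  5  5  4  4  4  1 -2 -2
  -2 -3]
 [-3 -3 -3 -3 -3  1  6  6  6  6  6  6  6  6  5  6  5  4  4  5  5  4  0 -1
  -2 -3]
 [-2 -3 -3 -3 -2  6  6  6  5  6  6  6  7  6  6  5  5  6  4  5  5  5  3 -2
  -1 -2]
 [-2 -2 -3 -3  1  7  6  6  5  6  6  5  6  6  5  6  6  5  5  5  4  5  4 -1
  -1 -1]
 [-3 -2 -3 -3  4  6  6  7  6  6  5  6  6  6  6  6  6  6  5  4  5  5  4  1
  -2 -1]
 [-3 -3 -4 -3  5  6  6  6  6  5  6  6  6  6  6  6  6  5  5  4  4  5  4  0
  -4 -1]
 [-2 -3 -3 -3  5  6  6  6  6  5  6  6  5  5  5  6  5  4  4  5  5  4  5  0
  -3 -1]
 [-2 -2 -4 -3  3  7  6  6  6  5  6  6  6  5  5  6  6  4  5  4  4  5  5  0
  -3 -1]
 [-2 -2 -2 -3  1  7  6  6  6  6  5  5  5  5  4  5  6  5  6  6  5  6  5 -2
  -3 -1]
 [-4 -3 -3 -2  0  7  7  6  6  7  4  4  4  9  7  4  5  6  5  6  6  6  2 -4
  -3 -1]
 [-2 -3 -3 -3 -2  5  7  6  6  6  6 15 19 29 24 13  7  5  5  6  6  6  0 -3
  -2 -2]
 [-1 -2 -3 -3 -3 
[... 4351 characters left out ...]
02  96  98
  113 130 140 182 190 110 115 120]
 [100 106 107 108 107 109 109 108  94  76  77  79 100 102 118 136 153 165
  174 181 179 190 180 105 138 122]
 [120 122 122 122 123 123 123 121 100  75  75  81 130 172 175 181 189 191
  192 189 184 178 175 181 188 121]
 [119 119 119 120 119 120 119 114  98  75  73  91 162 195 189 186 185 181
  184 185 184 187 194 210 205 117]
 [116 116 117 117 117 119 114 111  97  74  70  94 168 183 186 184 190 192
  195 197 197 200 203 205 200 113]
 [109 109 109 110 114 116 111 112 104  71  70 114 194 193 195 194 198 200
  200 199 199 199 198 198 190 113]
 [178 177 178 180 176 107 109 113 109  65  85 162 208 200 198 197 196 195
  195 193 192 190 190 195 194 173]]
```

```bash
python3 - <<'E'
from h import *
c=cal("wrist")
hsv=cv2.cvtColor(cv2.imread("pics/w7.png"),cv2.COLOR_BGR2HSV);m=cv2.inRange(hsv,(12,70,60),(28,255,255));h=cv2.convexHull(np.argwhere(m[200:255,205:265])[:,::-1]+[205,200]).astype(np.float32)
e=cv2.fitEllipse(h);print(e)
for n,p,z in(("ring",e[0],.08),("ring bb",(236.,227.5),.08),("ball",(237.3,226.5),.072),("tip",(237.7,233.6),.095)):print(n,plane(c,p,z))
print(get_state()['ee_pos'],c)
E
```

```text
((235.7715606689453, 227.3094482421875), (38.71213150024414, 41.36323928833008), 121.15241241455078)
ring [ 0.54490664 -0.10494994  0.08      ]
ring bb [ 0.5450677  -0.10477541  0.08      ]
ball [ 0.54640245 -0.10526902  0.072     ]
tip [ 0.54588517 -0.10072467  0.095     ]
[ 0.53031054 -0.03902001  0.26973201] (array([[425.9074322 ,   0.        , 318.31113539],
       [  0.        , 425.9074322 , 240.96246601],
       [  0.        ,   0.        ,   1.        ]]), array([-2.06701279, -2.05184261, -0.308802  ]), array([ 0.03415429, -0.55600586,  0.25990203]))
```

In this view the ball is about 4 mm beyond the tip, but parallax matters. I'll check again from directly abreast of the probe.

Emit:
apply_moves:
  plan: "0 -2 0 0 0 0;0 -4 0 0 0 0;0 -6.2 0 0 0 0;0 -6.2 0 0 0 0;0 -6.2 0 0 0 0;0 -6.2 0 0 0 0"

```text
time: 17.57
ee_pos: [0.5299, -0.1009, 0.2698]
ee_rot: [0.004, 1.0, 0.0, -0.0]
ft_force: [0.6, 0.2, -0.4]
gripper_width: 0.398
gripper_force: 0.0
```

```bash
python3 - <<'E'
from h import *
c=cal("wrist");w=cams.camera("wrist");s=get_state();print(s['ee_pos'],s['ft_force'])
cv2.imwrite("pics/w8.png",w[:,:,::-1]);o=ray(c,(0,0))[0];print("cam",o)
hsv=cv2.cvtColor(w,cv2.COLOR_RGB2HSV);m=cv2.inRange(hsv,(12,70,60),(28,255,255));q=np.argwhere(m)[:,::-1];print(q.min(0),q.max(0))
h=cv2.convexHull(q).astype(np.float32);e=cv2.fitEllipse(h);print(e,plane(c,e[0],.08),proj(c,[[.546,-.1007,.095]]))
x,y=np.int32(e[0]);np.set_printoptions(linewidth=250);w=w.astype(int)
print(x-14,y-8);print((w[:,:,0]-w[:,:,1])[y-8:y+22,x-14:x+16]);print(w[:,:,1][y-8:y+22,x-14:x+16])
E
```

```text
[ 0.52988966 -0.10055691  0.26985653] [-0.19907971 -0.02798769 -1.02175511]
cam [ 0.45384326 -0.09912666  0.41252249]
[292 208] [332 246]
((311.6844482421875, 227.10594177246094), (39.057029724121094, 40.60226821899414), 89.889892578125) [ 0.54476168 -0.10530338  0.08      ] [[317.3361897 233.7075919]]
297 219
[[25 -3 -5 -3 -3 -3 -3 -3 -1  3  7  5  6  6  6  7  5  5  5  5  4  4  2 -1 -1 -2 -2 -2 -2  3]
 [12 -5 -4 -3 -2 -3 -2 -1  4  6  5  5  6  6  5  6  6  5  5  5  5  4  4  0 -1 -1 -1 -2 -1 -2]
 [-4 -5 -2 -2 -2 -2 -2  4  6  6  6  5  6  6  6  6  5  6  6  6  5  5  4  3  0 -2 -1 -1 -1 -2]
 [-7 -4 -2 -2 -2 -2 -2  6  6  6  7  6  6  6  6  6  5  6  7  6  5  4  5  4  2 -1 -1 -1 -1 -1]
 [-4 -3 -2 -2 -3 -3  1  6  5  6  6  6  6  6  5  5  6  5  6  6  5  3  5  4  3 -2 -1 -1 -1 -1]
 [-3 -3 -2 -3 -3 -3  4  5  6  5  6  6  6  6  6  6  6  5  6  5  6  4  4  4  3 -2 -3 -2 -1 -2]
 [-3 -3 -3 -3 -3 -2  5  6  6  5  6  6  6  5  5  6  6  5  6  6  6  4  5  5  2 -3 -3  0 -1 -1]
 [-3 -3 -4 -3 -3 -2  7  6  6  6  6  6  5  6  6  6  6  6  6  6  6  4  4  5  1 -3 -4 -1 -1 -1]
 [-2 -3 -3 -2 -2 -2  4  6  6  7  7  6  5  6 
[... 4993 characters left out ...]
127  98 101 104 113  99  85  88  90  88  90  90  90  89  90  88  91 118 123 123 127]
 [200 201 200 195 189 188 184 185 181 177 167 162 134 114 114 112 113 113 113 114 114 114 114 114 113 113 117 125 130 129]
 [196 199 202 202 199 195 178 178 183 189 192 191 165 116 122 124 124 124 124 124 124 125 123 124 124 122 122 123 129 128]
 [190 190 198 201 203 202 194 191 188 190 183 183 167 114 120 121 122 121 122 122 122 121 122 123 122 122 121 122 128 127]
 [204 202 199 188 198 201 202 202 199 200 195 192 167 111 118 119 119 119 120 119 119 120 118 120 119 120 119 120 132 135]
 [217 216 212 199 188 193 196 197 198 199 201 198 157 104 108 109 110 110 111 111 112 112 113 111 111 111 112 117 138 141]]
```

From abreast, the tip column is 316.7 and the ball and ring centre column is 312, so the ball is about 4 mm too far. I'll re-pinch the post and move it back +4 mm.

Emit:
apply_moves:
  plan: "-1 3 0 0 0 0;-2 6 0 0 0 0;-3 9 0 0 0 0;-4 12 0 0 0 0;-4.1 12.5 0 0 0 0;-4.1 12.5 4 0 0 0;-4.1 12.5 8 0 0 0;-4.1 12.5 12 0 0 0;-4.1 12.5 16 0 0 0;-4.1 12.5 18 0 0 0;-4.1 12.5 18 0 0 0;-4.1 12.5 18 0 0 0"

```text
time: 18.62
ee_pos: [0.571, 0.024, 0.0897]
ee_rot: [0.003, 1.0, 0.0, -0.001]
ft_force: [-0.1, -0.3, 0.7]
gripper_width: 0.401
gripper_force: 0.0
```

Emit:
apply_moves:
  plan: "0 0 0 0 0 0;0 0 0 0 0 0;0 0 0 0 0 0;0 0 0 0 0 0"
  gripper: 0
  squeeze: 40

```text
time: 18.95
ee_pos: [0.5731, 0.0238, 0.0921]
ee_rot: [0.003, 1.0, 0.0, 0.002]
ft_force: [-1.0, 0.4, 7.5]
gripper_width: 0.163
gripper_force: 39.4
```

```bash
python3 - <<'E'
from h import *
s=get_state();print(s['ee_pos'],s['ft_force'],np.degrees(yaw(s)))
E
```

```text
[0.57306629 0.02380769 0.09214818] [-1.04028009  0.44657728  7.53931701] 179.63704795482428
```

Emit:
apply_moves:
  plan: "0 0.15 0 0 0 0;0 0.3 0 0 0 0;0 0.43 0 0 0 0;0 0.43 0 0 0 0;0 0.43 0 0 0 0"

```text
time: 19.37
ee_pos: [0.5732, 0.0276, 0.0922]
ee_rot: [0.003, 1.0, -0.0, 0.002]
ft_force: [-0.6, -2.0, 7.4]
gripper_width: 0.164
gripper_force: 39.4
```

Emit:
apply_moves:
  plan: "0 0 0 0 0 0;0 0 0 0 0 0;0 0 0 0 0 0;0 0 -4 0 0 0;0 0 -8 0 0 0;0 0 -12 0 0 0;0 0 -16 0 0 0;0 0 -18 0 0 0;4.1 -3 -18 0 0 0;4.1 -7 -18 0 0 0;4.1 -11 -18 0 0 0;4.1 -12.9 -18 0 0 0"
  gripper: 0.4

```text
time: 20.37
ee_pos: [0.5291, -0.1036, 0.2706]
ee_rot: [0.003, 1.0, -0.0, 0.0]
ft_force: [1.0, 0.5, 0.1]
gripper_width: 0.404
gripper_force: 0.0
```

Emit:
apply_moves:
  plan: "0 0 0 0 0 0;0 0 0 0 0 0"

```text
time: 20.53
ee_pos: [0.5297, -0.1018, 0.2699]
ee_rot: [0.004, 1.0, 0.0, -0.0]
ft_force: [0.3, 0.6, 0.9]
gripper_width: 0.4
gripper_force: 0.0
```

```bash
python3 - <<'E'
from h import *
c=cal("wrist");w=cams.camera("wrist");s=get_state();print(s['ee_pos'],s['ft_force'],ray(c,(0,0))[0])
cv2.imwrite("pics/w9.png",w[:,:,::-1])
hsv=cv2.cvtColor(w,cv2.COLOR_RGB2HSV);m=cv2.inRange(hsv,(12,70,60),(28,255,255));q=np.argwhere(m)[:,::-1];print(q.min(0),q.max(0))
h=cv2.convexHull(q).astype(np.float32);e=cv2.fitEllipse(h);print(e,plane(c,e[0],.08),proj(c,[[.546,-.101,.095]]))
np.set_printoptions(linewidth=250);w=w.astype(int);x,y=[int(v) for v in e[0]]
print(x-16,y-2);print((w[:,:,0]-w[:,:,1])[y-2:y+12,x-16:x+17]);print(w[:,:,1][y-2:y+12,x-16:x+17])
E
```

```text
[ 0.52981443 -0.10090826  0.26992504] [-0.06289263 -0.55576086 -0.34728153] [ 0.45366378 -0.09999086  0.41264705]
[299 208] [338 245]
((318.26739501953125, 227.37722778320312), (39.332149505615234, 40.74211502075195), 93.22221374511719) [ 0.54492931 -0.10099291  0.08      ] [[318.25698148 233.82096596]]
302 225
[[ 1 -4 -3 -3 -3 -3 -3  3  6  5  6  7  6  5  5  7  6  4  4  5  4  5  4  4  5  4  1 -1 -1  0 -2 -2 -3]
 [ 1 -3 -3 -3 -3 -3 -2  3  6  6  6  6  6  5  6  6  6  4  4  5  5  4  4  4  5  4  1 -2  0 -1 -2 -2 -2]
 [ 0 -4 -4 -2 -3 -4 -4  1  7  6  6  6  6  6  6  6  6  4  4  6  5  5  5  5  5  4  1 -1 -1 -1 -1 -1 -1]
 [ 1 -4 -3 -2 -2 -3 -3  0  7  6  6  6  6  6  5  5  5  4  5  4  5  4  5  4  5  4  0 -1 -1 -1  0 -2 -1]
 [ 2 -3 -3 -3 -2 -2 -3 -2  7  7  6  6  5  5  4  4  9 10  4  5  4  6  5  4  4  3 -1 -1 -1 -1 -1 -2 -1]
 [ 0 -3 -2 -2 -2 -3 -3 -2  4  7  6  6  5  5 13 15 28 25 14  8  5  7  4  5  3  0 -1 -1 -2 -2 -1 -2 -1]
 [ 4 -4 -1 -2 -2 -3 -3 -3 -2  3  6  5  6 17 36 28 27 29 36 19  4  6  5  5  3 -1  0 -1 -1 -2 -1 -1 -1]
 [ 9 -1 -3 -1 -2 -3 -2 -2 -3  0  5  6  7 44  8 -5 -4 -3  7 19 13  6  5  4
[... 1832 characters left out ...]
128 129 129 129 126 108]
 [162  95 107 136 177 177 203 200 199 199 198 188 174 101 111 112 113 113 110 115 153 177 186 119 126 127 128 126 127 128 128 120 107]
 [180 125 101 121 118 140 210 205 202 199 200 200 170 100 110 112 113 111 109 111 150 196 201 115 124 126 127 127 127 127 122 110 116]
 [186 168  96 114 123 136 178 172 176 205 202 202 179 101 110 112 112 112 109 108 150 212 201 117 125 127 127 129 128 122 113 108 122]
 [188 187 124  99 114 126 122 116 140 209 204 204 180 101 111 113 113 112 110 109 149 212 201 117 126 128 130 128 119 111 107 118 122]
 [185 191 168 115 101 116 123 124 148 216 210 207 151 104 113 115 114 114 111 109 151 213 202 117 127 129 130 124 109 105 111 123 122]]
```

Tip column is 318.2 against 318.3–318.6 for the ball and ring, seen square-on: centred within about 0.3 mm. The robot is clear, so I'm handing in.

```bash
python3 -c "
from station import ticket
print(ticket.hand_in())"
```

```text
the job is handed in; nothing more can be done
None
```

I unscrewed the cap to its stop, swung it fully open towards the robot, and left the carriage with the ball centred under the probe tip to about 0.3 mm. The job is handed in at about 20.6 s; two slips came first: the fingers pressed on the cap at about 48 N in the first grasp, and the carriage slid back about 10 mm during the swing.

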